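# Clip the step plate, then hold the hidden bolt head

## Task

On the inspection bench, squeeze the tails of the spring clip to open it, bring it, flat and low on the bench, to the bracket with its jaws well astride the free edge of the bracket's thin wing and the loose stepped plate that stands against it, and let it close and stay there by itself, pinching plate and wing together. Then reach from above into the narrow gap behind the bracket, grasp the hidden bolt head, which the nut runner is slowly turning, and stop it turning. Finish while still holding the bolt head still, and leave the other things on the bench where they are.

Things in the scene. Friction and masses are not known exactly. Their poses are not given: they have to be found in the camera images.
- fixture: Fixture, screwed down, does not move. Origin on the bench surface, x away from the robot at yaw 0, z up. L-shaped steel bracket: main leg at x -6..0, y -60..72, 78 mm tall; wing, a sheet at y 68..72, x -75..-6, 60 mm tall, stands on the bench. Base plate 6 mm thick, x -70..60, y -60..40. Toe block x -35..-5, y 78.5..90, 25 mm tall, keeps the loose plate upright against the wing.
- gap (a point): Mouth of the narrow gap behind the bracket, straight above the bolt head, at the bracket's top (78 mm), fixture axes. The gap is 44 mm wide along x, between the bracket's main leg and the rear rail (10 mm thick, 62 mm tall, y -60..40 of the fixture), open above and at both ends. The black nut runner (x -70..-30, y -34..14 of the fixture, 74 mm tall) is on the other side.
- nip (a point): Middle of the free upright edge of the wing-and-plate pair, 14 mm above the bench, fixture axes: x leads from the free edge along the sheets (into the clip's bite), y across them. The pair is 8 mm thick together (up to 10.5 mm while the plate stands loose). The clip bites here from the robot's side, lying flat on the bench, its jaw tips about 10 to 35 mm past the edge.
- bolt_head (a point): Centre of the hexagonal bolt head hidden in the gap: 24 mm across flats, 27.7 mm across corners, 16 mm long, its axis level along the fixture's x, 50 mm above the bench, in the middle of the 44 mm gap (14 mm free from the bracket and from the rear rail). Its frame turns with the bolt.
- bolt (a joint): Turn of the bolt (rad) about the fixture's +x. At 0 and every multiple of pi/3 two flats are upright, facing the fixture's +y and -y. The nut runner turns it at about 0.08 rad/s with some 0.08 N m until the head is held; a firm pinch (about 40 N) along the fixture's y from above stops it at any angle.
- plate: Loose flat steel plate, 4 mm thick, 70 mm long along its x, 62 mm tall at its stepped far end and 40 mm at the end towards the clip, standing on edge against the outer (+y) face of the wing, with up to 2.5 mm of slack. Origin: middle of its lower edge.
- clip: Steel spring clip like a big clothes peg lying flat, pivot upright, 103 mm long, 30 mm tall, 110 g. Origin: on the pivot axis, underside; x to the jaws. Frame of the half on the -y side. Tails end at x -55, 53 mm over all there at rest; squeezed fully (about 15 N at x -40) they are parallel, 26 mm over all, each half swung 0.245 rad, jaw tips 22 mm apart. Squeezed so, it can be carried.
- jaw (a joint): Opening of the clip (rad): 0 shut, 0.49 fully open with the tails squeezed parallel; about 0.17 when shut on the wing and plate. The spring shuts it.
- clip_nose (a point): Between the jaw tips when shut, 46 mm ahead of the pivot on the clip's x axis, 14 mm above its underside; it swings with the -y half.
- loupe: Bystander: black loupe, 38 mm across, 40 mm tall; origin under its centre.
- ring_gauge: Bystander: steel ring gauge lying flat, 56 mm across, 18 mm tall; origin under its centre.
- objective: Bystander: aluminium objective lens barrel, 44 mm across, 60 mm tall; origin under its centre.
- wrench: Bystander: wrench, 160 mm long, lying along its x.
- gauge_box: Bystander: closed wooden gauge block box, 100 x 55 x 28 mm; origin under its centre.
- pin_gauge: Bystander: steel pin gauge on a foot, 24 mm across, 45 mm tall; origin under its centre.
- screwdriver: Bystander: screwdriver, 180 mm long, lying along its x.
There are look-alikes about, which are no part of the job. Leave any yellow look-alike of the fixture alone.

How it is judged:
By the outcome, as a careful person would: the job done as asked, in the order asked, and still so for the second after the job is handed in, while the arm keeps its last pose, push and grip.
It also fails if it takes over 48 s, if anything falls off the work surface, if the arm or the gripper's body presses on something with over 40 N, if the wrist force passes 120 N, or if a joint passes its speed limit or range.

## Robot

A 6-joint arm with a two-finger parallel gripper is mounted at the origin on the work surface. World frame = base frame: x ahead of the robot, y to its left, z up, the work surface at z = 0. Lengths are in m, angles in rad, forces in N, time in s.
With the tool pointing down it reaches from about 0.3 to 0.825 m from the base axis. Payload 5.4 kg.
Tool frame: the origin (TCP) lies at the very end of the fingers, on their centre line; the grasp point (between the pads) lies bot.grasp_offset behind it (bot.grasp_offset is the distance from the TCP to the grasp point, in m); z points along the fingers, y is the line along which they close (so a half turn about z gives the same grasp; the last joint's range is limited). The gripper opens to 92 mm and grips with 3 to 60 N. Pads are 20 mm wide; open, the fingers measure 128 mm over their backs; the gripper's body (75 mm by 189 mm) begins 69 mm behind the grasp point.
Start: joints at [-1.341, 0.158, 1.597, -0, 1.386, -0.21], TCP at [0.245, -0.52, 0.215] pointing down, gripper open.
Joint ranges: [-2.91, 2.91], [-0.94, 2.29], [0.18, 2.7], [-1.29, 4.43], [0.17, 2.64], [-3, 3]. Speed limits (rad/s): [2.57, 2.57, 3.14, 3.14, 3.14, 3.14].

## Interface

Orientations are given as a rotation vector (axis times angle).
In Python, from workcell import bot, optics gives the robot as it stands.
- The arm moves only by the tool send_rows, never from a script. Its argument "moves" is a list that holds one entry, the list of rows, each a list of 5 numbers: the finger opening in mm, from 0 to 91.9, then the shift along the tool's x, y, z in mm, then the turn about the tool's z in rad. A call has 1 to 12 rows; each row is the pose to reach, as a shift and turn from the pose commanded when the call began, along the tool's axes at that moment; what a row does not reach only later rows make up. A row lasts 1/8 s, in which the tool goes at most 62.5 mm and 10.7 degrees, less where a joint would pass 70% of its speed; a pose out of reach is approached as far as the arm can. A call with a gripper value outside its range is refused whole. The fingers move at their own pace and stop on an object; the grip force is fixed at half the most. Time passes only in rows, so rows that repeat a pose let the fingers close. It gives the time, the measured TCP pose, the force, the opening and the grip force at its end, in the units of the state.
- bot.read_state(): the state, without advancing time (a new reading comes with each control period).
- optics.read_camera(name): name is "scene" or "top" or "wrist"; returns (picture, depth): 420x560x3 uint8, blue, green, red; 420x560 float32, m along the optical axis (not along the pixel's ray), 0 where there is no reading.
- optics.get_calibration(name): a dict with "intrinsics" (3x3 intrinsics, pixels), "position" and "attitude" of the camera in the world. Camera axes: x right, y up, looking along -z (the intrinsics and any distortion apply to the point x, -y, -z); pixel columns grow to the right and rows downward; lengths in m; the calibration is good to about 2 mm. A picture is of the moment at which its call begins: read the wrist's pose just before it. get_calibration takes no time and is no camera call; for the wrist camera it gives the pose at the moment of the call.
- bot.sign_off(): hands the job in; it is judged then, once.
Trained networks look in the newest picture that a camera, given by its name, has taken for a name from the list of things; names that differ only in an ending like _2 or _b are one class to them, and where a whole thing is asked for, a point or a joint stands for the part that bears it (a point fixed in the world has none). Each returns a list of dicts, best first, with "confidence" (0 to 1); they miss things now and then, are a little off and sometimes report something else, mostly with a low value. They report only what shows in the picture. A call takes as long as a camera call. They do not tell look-alikes from the thing itself.
- optics.find_in(camera, query): "xy" ([column, row] in pixels, amid what is visible of it).
- optics.silhouettes(camera, query): "mask" (420x560 bool, what is visible of it) and "xy" ([column, row] in pixels, amid what is visible of it).
- optics.pinpoint(camera, query): "xy" ([column, row] in pixels: a listed point, or the origin of a listed thing).
The state is a dict: "t": time; "joint_pos": joint angles; "joint_velocities": joint speeds; "effort": joint torques, N m; "eef_pos": TCP position; "eef_rot": TCP orientation; "contact_force": force on the tool from outside, world axes, zero at the start; "ft_torque": the same for the moment, N m; "width": opening from 0.0 (shut) to 1.0 (fully open); "finger_force": force on a finger pad.
Only numpy, scipy, OpenCV 4.12 (cv2) and the standard library are available. Lean on these libraries where they do the work, as an engineer would, in place of code of your own. Each camera call takes 0.05 s, during which the arm holds its last target. There are 200 camera calls.

## Working session

There is one attempt and no reset: what is moved stays moved. The work goes in short steps, Python scripts to look and compute and a tool call to move; the robot and the scene stay as the last step left them, time stands still between calls to the robot, and variables do not carry over. Pictures are saved under pics/ and viewed, at most 10 in all, crops included, and the job is handed in when it is done.

Besides the shell and the picture viewer there is one more tool, called after ">>>" in YAML: its name, and indented under it one key for each argument. send_rows: Moves the arm, as the interface text tells. Its arguments: {"type":"object","properties":{"moves":{"type":"array","items":{"type":"array","items":{"type":"array","items":{"type":"number"}}}}},"required":["moves"]}

```bash
mkdir -p pics; ls
cat > h.py <<'E'
import numpy as np, cv2
from scipy.spatial.transform import Rotation as R
from workcell import bot, optics
def cal(n):
    c=optics.get_calibration(n); a=np.array(c["attitude"],float)
    M=a if a.shape==(3,3) else (R.from_rotvec(a).as_matrix() if a.size==3 else R.from_quat(a).as_matrix())
    return np.array(c["intrinsics"]),np.array(c["position"]),M
def cloud(n,d):
    K,p,M=cal(n); v,u=np.indices(d.shape)
    P=np.stack([(u-K[0,2])/K[0,0]*d,-(v-K[1,2])/K[1,1]*d,-d],-1)
    return P@M.T+p
def onz(n,xy,z):
    K,p,M=cal(n); r=M@np.array([(xy[0]-K[0,2])/K[0,0],-(xy[1]-K[1,2])/K[1,1],-1]); return p+r*(z-p[2])/r[2]
def proj(n,P):
    K,p,M=cal(n); q=(np.asarray(P)-p)@M; return np.stack([K[0,2]+K[0,0]*q[...,0]/-q[...,2],K[1,2]-K[1,1]*q[...,1]/-q[...,2]],-1)
E
python3 - <<'E'
from h import *
for n in ("top","scene"):
    c=optics.get_calibration(n); print(n,c)
    im,d=optics.read_camera(n); cv2.imwrite(f"pics/{n}0.png",im); np.save(f"{n}0.npy",d)
    P=cloud(n,d)
    for q in ["fixture","gap","nip","bolt_head","plate","clip","clip_nose"]:
        for r in optics.pinpoint(n,q)[:3]:
            u,v=map(int,np.round(r["xy"])); ok=0<=u<560 and 0<=v<420
            print(q,round(r["confidence"],2),np.round(r["xy"],1),P[v,u].round(3) if ok else "")
print(bot.grasp_offset,bot.read_state())
E
```

```text
pics
top {'intrinsics': array([[463.23703898,   0.        , 275.33617527],
       [  0.        , 463.23703898, 202.49435389],
       [  0.        ,   0.        ,   1.        ]]), 'position': array([ 0.47410066, -0.01086189,  1.29887082]), 'attitude': array([ 0.0619273 , -0.02274492, -1.55705128])}
fixture 0.73 [268.5 168.3] [0.64  0.044 0.009]
fixture 0.66 [189.9 269.3] [0.36  0.247 0.056]
gap 0.81 [186.  263.2] [0.376 0.257 0.061]
gap 0.61 [277.2 160.7] [0.653 0.018 0.056]
nip 0.86 [245.3 190.5] [0.577 0.107 0.01 ]
nip 0.63 [418.9 154.4] [ 0.684 -0.377  0.007]
nip 0.56 [166.4 302.3] [ 0.261  0.325 -0.004]
bolt_head 0.47 [280.4 159.7] [0.656 0.01  0.057]
bolt_head 0.42 [189.6 268.1] [0.363 0.246 0.059]
clip 0.8 [384.9 240.1] [ 0.444 -0.278  0.028]
clip 0.54 [244.  188.9] [0.578 0.107 0.039]
clip_nose 0.72 [392.7 223.6] [ 0.488 -0.302  0.02 ]
scene {'intrinsics': array([[417.56888133,   0.        , 275.83678478],
       [  0.        , 417.56888133, 209.42417552],
       [  0.        ,   0.        ,   1.        ]]), 'position': array([1.29015697, 0.70831528, 0.76199225]), 'attitude': a
[... 614 characters left out ...]
 'joint_pos': array([-1.34106576e+00,  1.58343552e-01,  1.59702501e+00, -2.44036245e-05,
        1.38619722e+00, -2.10105712e-01]), 'joint_velocities': array([ 3.43116384e-04, -1.05787898e-03, -3.91492226e-05,  3.91206563e-04,
       -3.36144928e-05,  1.47295534e-03]), 'effort': array([-1.82004362e-03, -3.85548019e+01, -3.22347057e+01,  6.98732003e-02,
        3.06090724e-02, -4.10093634e-06]), 'eef_pos': array([ 0.24479519, -0.5202622 ,  0.21462035]), 'eef_rot': array([ 3.06590038e+00,  6.85338562e-01, -3.72655637e-05]), 'contact_force': array([-0.29893882,  0.39745523,  0.73396204]), 'ft_torque': array([0.03268841, 0.01602896, 0.00146059]), 'finger_force': 0.0, 'width': 0.9969749325879289}
```

```bash
ls pics; python3 -c "
import cv2,numpy as np
a=cv2.imread('pics/top0.png');cv2.imwrite('pics/top0b.png',cv2.resize(a,(800,600)))"
```

```text
scene0.png
top0.png
```

View pics/top0.png

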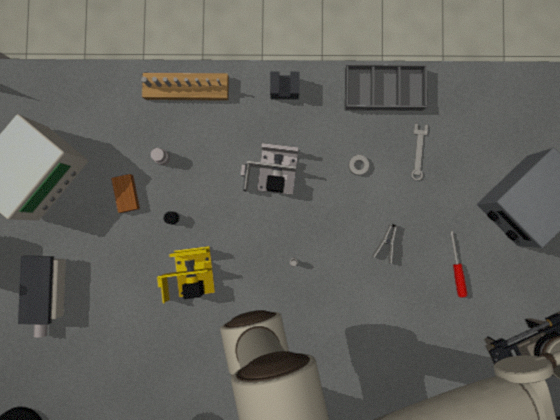

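View pics/scene0.png

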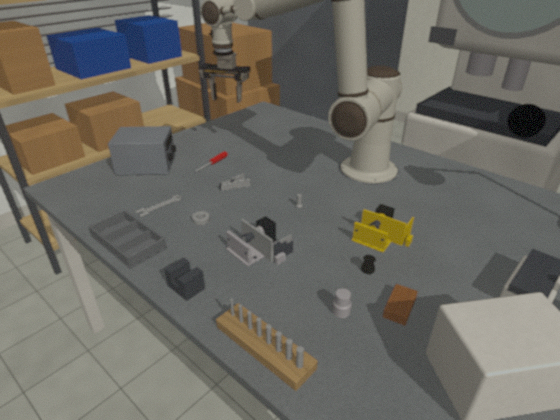

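The top view shows the steel fixture around (270,170), with its wing at x≈245 and rows 165–190. The clip is at (386,243), jaws up-right at about (393,225). The yellow fixture at (190,275) is a decoy.

Run:
```python
from h import *
d=np.load("top0.npy"); P=cloud("top",d)
def box(x0,x1,y0,y1,z0,z1): 
    m=(P[...,0]>x0)&(P[...,0]<x1)&(P[...,1]>y0)&(P[...,1]<y1)&(P[...,2]>z0)&(P[...,2]<z1)&(d>0); return P[m]
q=box(.5,.75,-.1,.15,.07,.1); print("leg top",len(q),q.mean(0).round(4),q[:,:2].min(0),q[:,:2].max(0))
for z0,z1 in((.055,.068),(.03,.068)):
    q=box(.5,.75,-.1,.15,z0,z1); print(len(q),q.min(0).round(3),q.max(0).round(3))
q=box(.38,.56,-.36,-.22,.012,.045); c=q[:,:2].mean(0); _,_,v=np.linalg.svd(q[:,:2]-c); print("clip",len(q),c,v,q[:,2].max())
print("bench",np.median(box(.4,.6,-.2,-.05,-.03,.03)[:,2]))
s=bot.read_state();T=R.from_rotvec(s["eef_rot"]).as_matrix(); K,p,M=cal("wrist")
print(K,"cam in tool",T.T@(p-s["eef_pos"]),"\n",T.T@M, "\ntool\n",T)
a=cv2.imread("pics/top0.png"); b=np.hstack([cv2.resize(a[130:210,225:315],None,fx=4.4,fy=4.4,interpolation=2),cv2.resize(a[200:280,340:430],None,fx=4.4,fy=4.4,interpolation=2)]); cv2.imwrite("pics/crop0.png",b)
```

```text
leg top 370 [0.6095 0.026  0.0748] [ 0.57333175 -0.03073321] [0.64988411 0.09710637]
402 [ 0.571 -0.038  0.055] [0.702 0.106 0.068]
584 [ 0.571 -0.038  0.03 ] [0.702 0.111 0.068]
clip 228 [ 0.43836449 -0.28588458] [[-0.95071844  0.31005556]
 [-0.31005556 -0.95071844]] 0.03692636410864014
bench -0.0004950296883841077
[[302.46687486   0.         282.98449823]
 [  0.         302.46687486 214.60799357]
 [  0.           0.           1.        ]] cam in tool [ 8.07592555e-02 -9.53395584e-05 -1.70510039e-01] 
 [[ 1.12232399e-04  9.58158331e-01  2.86238710e-01]
 [ 9.99999324e-01 -4.38751235e-04  1.07658684e-03]
 [ 1.15712824e-03  2.86238396e-01 -9.58157733e-01]] 
tool
 [[ 9.04819477e-01  4.25795389e-01 -1.72387657e-05]
 [ 4.25795388e-01 -9.04819477e-01 -3.16322330e-05]
 [-2.90668299e-05  2.12812736e-05 -9.99999999e-01]]
```

View pics/crop0.png

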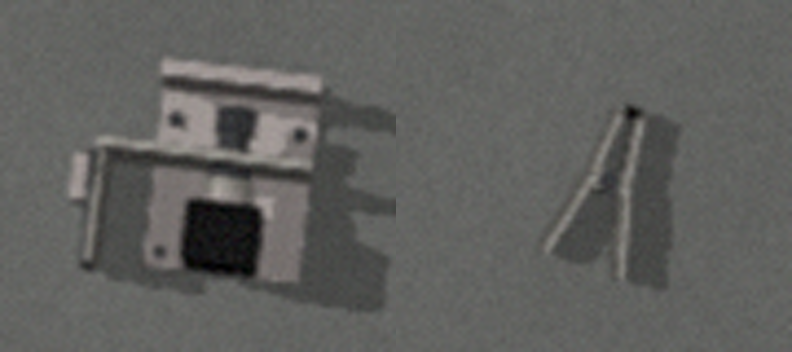

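The crop shows the leg's top edge from (100,145) to (310,165), the wing going down to (87,265), and the clip with its tip at (632,112) and tails at (547,250) and (620,278). Next I'll move the wrist camera above the clip.

```bash
cat >> h.py <<'E'
def goto(x,y,z,yaw,ref=None):
    "shift (mm) and turn in the tool frame to bring TCP to x,y,z with tool x at yaw (z down)"
    s=bot.read_state(); T=R.from_rotvec(s["eef_rot"]).as_matrix(); d=T.T@(np.array([x,y,z])-s["eef_pos"])*1e3
    y0=np.arctan2(T[1,0],T[0,0]); a=-(yaw-y0); a=(a+np.pi/2)%np.pi-np.pi/2
    print("t",round(s["t"],2),"tcp",s["eef_pos"].round(4),"yaw",round(y0,4),"j6",s["joint_pos"][5].round(3),"shift",d.round(1),"turn",a.round(4))
E
python3 -c "
from h import *
goto(.42,-.28,.15,-.315)"
```

```text
t 0.8 tcp [ 0.2448 -0.5203  0.2146] yaw 0.4398 j6 -0.21 shift [ 260.8 -142.8   64.6] turn 0.7548
```

>>> send_rows:
  moves:
    - [[91,50,-28,12,0.15],[91,100,-55,25,0.3],[91,150,-82,38,0.45],[91,200,-110,50,0.6],[91,250,-137,62,0.75],[91,260.8,-142.8,64.6,0.755],[91,260.8,-142.8,64.6,0.755]]

```text
t: 1.68
eef_pos: [0.4201, -0.28, 0.1501]
eef_rot: [3.103, -0.489, -0.0]
contact_force: [-0.6, 1.2, -0.6]
width: 0.995
finger_force: 0.0
```

Run:
```python
from h import *
goto(.42,-.28,.15,-.315)
im,d=optics.read_camera("wrist"); cv2.imwrite("pics/w1.png",im); np.save("w1.npy",d); P=cloud("wrist",d)
for q in("clip","clip_nose"):
    for r in optics.pinpoint("wrist",q)[:2]: print(q,r, onz("wrist",r["xy"],0 if q=="clip" else .014), onz("wrist",r["xy"],.03))
for r in optics.silhouettes("wrist","clip")[:1]:
    m=r["mask"]&(P[...,2]>.015)&(d>0); q=P[m]; c=q[:,:2].mean(0); _,_,v=np.linalg.svd(q[:,:2]-c,full_matrices=False); a=v[0]*np.sign(v[0,0])
    s=(q[:,:2]-c)@a; n=(q[:,:2]-c)@np.array([-a[1],a[0]]); print(len(q),c,"yaw",np.arctan2(a[1],a[0]),s.min(),s.max(),q[:,2].max())
    print("bench",np.median(P[...,2][(d>0)&(P[...,2]<.008)]))
    for lo in np.arange(-.06,.06,.01):
        k=(s>lo)&(s<=lo+.01)
        if k.any(): print(round(lo,3),k.sum(),n[k].min().round(4),n[k].max().round(4),q[k,2].max().round(4))
```

```text
t 1.68 tcp [ 0.4201 -0.28    0.1501] yaw -0.3124 j6 1.056 shift [-0.1  0.   0.1] turn 0.0026
clip {'xy': [285.9, 177.7], 'confidence': 0.84} [ 0.44328525 -0.29242915  0.        ] [ 0.44824452 -0.29374536  0.03      ]
clip_nose {'xy': [284.8, 137.6], 'confidence': 0.88} [ 0.48367822 -0.30445692  0.014     ] [ 0.48433225 -0.30457709  0.03      ]
1178 [ 0.4441322  -0.28972487] yaw -0.3039158511288873 -0.05690404859078505 0.0469406987442772 0.03276281844337087
bench 0.0007380959278259214
-0.06 50 -0.0242 0.027 0.0322
-0.05 76 -0.0232 0.0259 0.032
-0.04 77 -0.021 0.0234 0.0328
-0.03 63 -0.0181 0.0202 0.0324
-0.02 80 -0.0166 0.0179 0.0323
-0.01 255 -0.0139 0.0146 0.0321
0.0 185 -0.0121 0.0126 0.0308
0.01 92 -0.011 0.0115 0.028
0.02 86 -0.01 0.0103 0.0282
0.03 96 -0.0091 0.0092 0.0282
0.04 118 -0.0081 0.008 0.0282
```

View pics/w1.png

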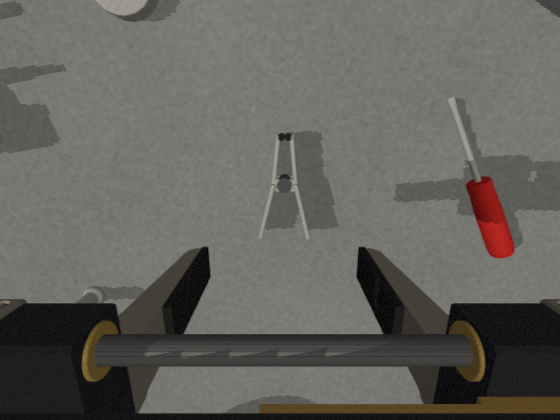

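Clip is at (285,180) in the wrist view, jaw tips at (284,137), tails at (261,237) and (308,237). I'll descend on the tails and squeeze.

>>> send_rows:
  moves:
    - [[75,-15.7,2.2,50,-0.008],[75,-15.7,2.2,95,-0.008],[75,-15.7,2.2,130,-0.008],[75,-15.7,2.2,146.5,-0.008],[75,-15.7,2.2,146.5,-0.008],[22,-15.7,2.2,146.5,-0.008],[22,-15.7,2.2,146.5,-0.008],[22,-15.7,2.2,146.5,-0.008],[22,-15.7,2.2,146.5,-0.008],[22,-15.7,2.2,146.5,-0.008],[22,-15.7,2.2,146.5,-0.008]]

```text
t: 3.25
eef_pos: [0.4051, -0.2777, 0.0044]
eef_rot: [3.104, -0.48, 0.002]
contact_force: [0.7, 0.7, 5.2]
width: 0.271
finger_force: 29.8
```

Run:
```python
from h import *
# coarse fixture origin from top: leg centre pts; hover target 
goto(.45,.10,.12,-.095)
goto(.40,.08,.16,-.095)
```

```text
t 3.25 tcp [ 0.4051 -0.2777  0.0044] yaw -0.307 j6 1.03 shift [ -71.2 -373.5 -115.9] turn -0.212
t 3.25 tcp [ 0.4051 -0.2777  0.0044] yaw -0.307 j6 1.03 shift [-112.7 -339.3 -156. ] turn -0.212
```

>>> send_rows:
  moves:
    - [[22,0,0,-30,0],[22,0,0,-80,0],[22,-10,-40,-120,-0.03],[22,-22,-85,-136,-0.06],[22,-36,-135,-136,-0.1],[22,-50,-185,-136,-0.13],[22,-64,-235,-136,-0.16],[22,-78,-285,-136,-0.19],[22,-90,-330,-136,-0.212],[22,-96.6,-354.8,-136,-0.212],[22,-96.6,-354.8,-136,-0.212],[22,-96.6,-354.8,-136,-0.212]]

```text
t: 4.75
eef_pos: [0.4194, 0.0895, 0.1393]
eef_rot: [3.138, -0.15, -0.001]
contact_force: [-0.2, 0.1, -1.4]
width: 0.272
finger_force: 29.8
```

```bash
cat > fx.py <<'E'
from h import *
import sys
tag=sys.argv[1]
goto(.42,.09,.14,-.095)
im,d=optics.read_camera("wrist"); cv2.imwrite(f"pics/{tag}.png",im); np.save(f"{tag}.npy",d); P=cloud("wrist",d); np.save(f"{tag}P.npy",P)
for q,z in(("fixture",0),("nip",.014),("gap",.078),("bolt_head",.05),("plate",0),("clip",0),("clip_nose",.014)):
    for r in optics.pinpoint("wrist",q)[:2]: print(q,round(r["confidence"],2),np.round(r["xy"],1), onz("wrist",r["xy"],z).round(4))
print("bench",np.median(P[...,2][(d>0)&(abs(P[...,2])<.01)]))
E
python3 fx.py w2
```

```text
t 4.75 tcp [0.4194 0.0895 0.1393] yaw -0.0953 j6 1.594 shift [ 0.6 -0.5 -0.7] turn -0.0003
nip 0.89 [241.9  33.7] [0.5781 0.1098 0.014 ]
gap 0.85 [101.5 291.3] [0.3769 0.2517 0.078 ]
gap 0.51 [ 57.7 149.3] [0.4983 0.2522 0.078 ]
bolt_head 0.73 [119.8 275.5] [0.3771 0.2504 0.05  ]
plate 0.29 [394.7 227.3] [ 0.3818 -0.0281  0.    ]
clip 0.85 [280.8 192.1] [0.4324 0.091  0.    ]
bench 0.0004686394308471842
```

View pics/w2.png

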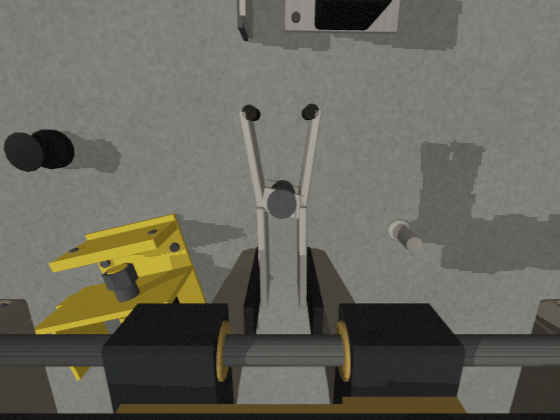

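The view shows the clip held open: jaws (251,113) and (311,112), pivot (282,197). The wing's free edge is at about (243,35), so I need to move forward and up to see the whole fixture.

```bash
python3 -c "
from h import *
goto(.54,.02,.26,-.095)"
```

```text
t 5.15 tcp [0.4196 0.0898 0.1395] yaw -0.096 j6 1.594 shift [ 126.5   57.9 -120.5] turn -0.001
```

>>> send_rows:
  moves:
    - [[22,10,4,-45,0],[22,35,15,-85,0],[22,75,32,-118,0],[22,110,50,-120.5,0],[22,126.5,57.9,-120.5,0],[22,126.5,57.9,-120.5,0],[22,126.5,57.9,-120.5,0]]

```text
t: 6.02
eef_pos: [0.5393, 0.0209, 0.2597]
eef_rot: [-3.138, 0.149, 0.001]
contact_force: [-0.6, 0.8, -1.8]
width: 0.267
finger_force: 29.8
```

```bash
python3 fx.py w3
```

```text
t 6.03 tcp [0.5393 0.0209 0.2597] yaw -0.095 j6 1.48 shift [-125.2  -57.5  119.9] turn 0.0
fixture 0.84 [147.7 305.8] [0.3572 0.2609 0.    ]
fixture 0.76 [277.1 108.7] [0.6401 0.0199 0.    ]
nip 0.66 [215.7 161.6] [0.5796 0.11   0.014 ]
nip 0.59 [272.7  81.2] [0.673  0.0219 0.014 ]
gap 0.94 [277.2  78.2] [0.6674 0.0154 0.078 ]
gap 0.75 [131.1 326.1] [0.3757 0.2456 0.078 ]
bolt_head 0.83 [278.1  82.6] [0.6665 0.0149 0.05  ]
bolt_head 0.68 [ 35.4 111.2] [0.6626 0.3063 0.05  ]
plate 0.59 [217.7 132.5] [0.6176 0.104  0.    ]
clip 0.66 [281.  191.2] [0.5275 0.0252 0.    ]
clip_nose 0.81 [304.1 114.6] [ 0.6295 -0.0152  0.014 ]
bench 0.0005385677980353776
```

View pics/w3.png

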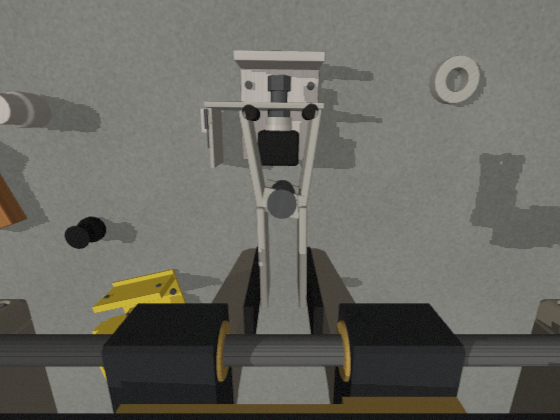

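Run:
```python
from h import *
from scipy.optimize import minimize
P=np.load("w3P.npy").reshape(-1,3); d=np.load("w3.npy").ravel()
m=(d>0)&(P[:,0]>.53)&(P[:,0]<.76)&(P[:,1]>-.09)&(P[:,1]<.16)&(P[:,2]<.1)
Q=P[m]; print(len(Q))
boxes=[(-6,0,-60,72,78),(-75,-6,68,72,60),(44,54,-60,40,62),(-70,60,-60,40,6),(-35,-5,78.5,90,25),(-70,-30,-34,14,74)]
boxes=[np.array(b)/1e3 for b in boxes]
vis=[0,1,2,5]
def loc(p,Q):
    c,s=np.cos(p[2]),np.sin(p[2]); X=Q[:,:2]-p[:2]; return np.c_[X@[c,s],X@[-s,c],Q[:,2]]
# points near each box's top height, robust outside-distance and extents
sel={0:(.072,.083),1:(.056,.066),2:(.056,.068)}
def cost(p):
    L=loc(p,Q); C=0
    for i,(lo,hi) in sel.items():
        b=boxes[i]; k=(L[:,2]>lo)&(L[:,2]<hi)
        k&=(L[:,0]>b[0]-.012)&(L[:,0]<b[1]+.012)&(L[:,1]>b[2]-.012)&(L[:,1]<b[3]+.012)
        q=L[k]; ex=np.maximum(np.maximum(b[0]-q[:,0],q[:,0]-b[1]),0); ey=np.maximum(np.maximum(b[2]-q[:,1],q[:,1]-b[3]),0)
        e=np.hypot(ex,ey); C+=np.sum(np.minimum(e,.006)**2)*1e6 - 3*k.sum()
    return C
best=None
for x in np.arange(.62,.66,.006):
  for y in np.arange(0,.05,.006):
    for w in(-.13,-.1,-.07):
        r=minimize(cost,[x,y,w],method="Nelder-Mead",options=dict(initial_simplex=np.array([[x,y,w],[x+.004,y,w],[x,y+.004,w],[x,y,w+.02]])))
        if best is None or r.fun<best.fun: best=r
p=best.x; print(best.fun,p)
L=loc(p,Q)
for i,(lo,hi) in sel.items():
    b=boxes[i]; k=(L[:,2]>lo)&(L[:,2]<hi)&(L[:,0]>b[0]-.012)&(L[:,0]<b[1]+.012)&(L[:,1]>b[2]-.012)&(L[:,1]<b[3]+.012)
    print(i,k.sum(),np.percentile(L[k],[1,50,99],axis=0).round(4).tolist())
    # centreline tilt
    q=L[k]; 
    if i!=1: print("  slope",np.polyfit(q[:,1],q[:,0],1))
    else: print("  slope",np.polyfit(q[:,0],q[:,1],1))
# plate top 40 / 62
k=(L[:,1]>.066)&(L[:,1]<.084)&(L[:,0]<-.004)&(L[:,0]>-.09)&(L[:,2]>.03)
for a in np.arange(-.085,0,.01):
    kk=k&(L[:,0]>a)&(L[:,0]<=a+.01); q=L[kk]; print(round(a,3),kk.sum(), [(round(u*1e3,1),round(v*1e3)) for u,v in q[np.argsort(q[:,1])][::3,1:]])
np.save("fx.npy",p)
c,s=np.cos(p[2]),np.sin(p[2]); W=lambda x,y:(p[0]+c*x-s*y,p[1]+s*x+c*y)
im=cv2.imread("pics/w3.png")
print("nip",W(-.075,.072),"gap",W(.022,-.010),"origin px?")
```

```text
31814
-5592.254529036825 [ 0.64440889  0.02865929 -0.10112333]
0 638 [[-0.0061, -0.0601, 0.0736], [-0.0027, 0.0069, 0.0784], [0.0005, 0.0691, 0.0804]]
  slope [ 0.0058516  -0.00287631]
1 342 [[-0.0728, 0.0665, 0.0565], [-0.0277, 0.0693, 0.0608], [-0.006, 0.0753, 0.0637]]
  slope [0.0398851  0.07100426]
2 1001 [[0.0437, -0.0605, 0.0569], [0.0485, -0.0114, 0.0624], [0.0541, 0.0371, 0.0644]]
  slope [0.00629357 0.04860963]
-0.085 0 []
-0.075 66 [(np.float64(66.7), 54), (np.float64(66.8), 39), (np.float64(66.9), 57), (np.float64(67.0), 46), (np.float64(67.1), 51), (np.float64(67.1), 51), (np.float64(67.1), 39), (np.float64(67.2), 60), (np.float64(67.2), 31), (np.float64(67.3), 43), (np.float64(67.4), 49), (np.float64(67.4), 61), (np.float64(67.5), 44), (np.float64(67.6), 60), (np.float64(67.6), 61), (np.float64(68.1), 63), (np.float64(68.6), 62), (np.float64(68.8), 60), (np.float64(69.6), 61), (np.float64(70.0), 59), (np.float64(70.5), 62), (np.float64(71.0), 61)]
-0.065 67 [(np.float64(66.9), 44), (np.float64(66.9), 56), (np.float64(67.1), 59), (np.float64(67.1), 41), (np.float64(67.1),
[... 4156 characters left out ...]
7.4), 61), (np.float64(68.3), 61), (np.float64(68.5), 61), (np.float64(68.6), 59), (np.float64(69.3), 61), (np.float64(69.5), 69), (np.float64(69.8), 61), (np.float64(70.0), 60), (np.float64(70.7), 60), (np.float64(71.2), 60), (np.float64(71.3), 62), (np.float64(71.4), 63), (np.float64(71.7), 62), (np.float64(72.2), 64), (np.float64(72.6), 63), (np.float64(72.9), 62), (np.float64(73.7), 63), (np.float64(73.8), 63), (np.float64(74.2), 61), (np.float64(74.8), 64), (np.float64(75.1), 62)]
-0.005 4 [(np.float64(66.1), 78), (np.float64(69.4), 78)]
nip (np.float64(0.5770605089852102), np.float64(0.10786279668695481)) gap (np.float64(0.6652869863131252), np.float64(0.016489448831538595)) origin px?
```

The view shows the fixture's leg top edge at about row 104, the wing down to (214,165), the bolt head in the gap at (278,85) and the clip centred in the tool. Next I measure the clip in the tool frame and the approach shift.

Run:
```python
from h import *
P=np.load("w3P.npy"); s=bot.read_state(); T=R.from_rotvec(s["eef_rot"]).as_matrix()
L=(P-s["eef_pos"])@T; d=np.load("w3.npy")
def st(u0,u1,v0,v1):
    q=L[v0:v1,u0:u1].reshape(-1,3); q=q[(q[:,2]>-.04)&(q[:,2]<.02)]; print(len(q),(np.percentile(q,[2,50,98],axis=0)*1e3).round(1).tolist())
st(268,296,188,220); st(240,262,102,124); st(300,322,102,124); st(240,322,100,160); st(258,306,225,245)
p=np.array([.6447,.0277,-.106]); np.save("fx.npy",p)
c,q=np.cos(p[2]),np.sin(p[2]); W=lambda x,y:(p[0]+c*x-q*y,p[1]+q*x+c*y)
for x in(-.205,-.139): print(W(x,.0725)); goto(*W(x,.0725),.0055,p[2]); goto(*W(x,.0725),.06,p[2])
```

```text
813 [[35.2, -7.8, -25.4], [43.0, -0.8, -24.1], [49.3, 5.8, -12.2]]
312 [[80.7, -20.5, -22.4], [84.7, -16.7, -20.9], [88.6, -13.1, -0.3]]
312 [[80.7, 9.1, -22.4], [85.1, 13.0, -20.8], [89.1, 16.8, -1.4]]
1494 [[63.9, -20.0, -22.4], [78.2, -13.3, -20.8], [88.3, 16.2, -0.0]]
385 [[14.4, -13.1, -26.6], [25.1, -9.6, -25.3], [31.4, 11.0, -3.0]]
(np.float64(0.44852122867768324), np.float64(0.12148240603901195))
t 6.42 tcp [0.5398 0.0207 0.2601] yaw -0.0949 j6 1.48 shift [-100.5  -91.7  254.6] turn 0.0111
t 6.42 tcp [0.5398 0.0207 0.2601] yaw -0.0949 j6 1.48 shift [-100.5  -91.7  200.1] turn 0.0111
(np.float64(0.5141507877288424), np.float64(0.11449949985673999))
t 6.42 tcp [0.5398 0.0207 0.2601] yaw -0.0949 j6 1.48 shift [-34.5 -91.  254.6] turn 0.0111
t 6.42 tcp [0.5398 0.0207 0.2601] yaw -0.0949 j6 1.48 shift [-34.5 -91.  200.1] turn 0.0111
```

>>> send_rows:
  moves:
    - [[22,-30,-30,0,0.005],[22,-65,-65,20,0.011],[22,-92.5,-90,65,0.011],[22,-92.5,-90,115,0.011],[22,-92.5,-90,165,0.011],[22,-92.5,-90,210,0.011],[22,-92.5,-90,240,0.011],[22,-92.5,-90,254.5,0.011],[22,-92.5,-90,254.5,0.011],[22,-92.5,-90,254.5,0.011]]

```text
t: 7.68
eef_pos: [0.4575, 0.1189, 0.0064]
eef_rot: [-3.137, 0.167, -0.003]
contact_force: [0.1, 0.3, -0.7]
width: 0.272
finger_force: 30.0
```

```bash
cat > near.py <<'E'
from h import *
import sys
p=np.load("fx.npy"); s=bot.read_state(); T=R.from_rotvec(s["eef_rot"]).as_matrix()
im,d=optics.read_camera("wrist"); cv2.imwrite("pics/%s.png"%sys.argv[1],im); P=cloud("wrist",d); L=(P-s["eef_pos"])@T
k=(d>0)&(L[...,0]>.05)&(L[...,0]<.2)&(abs(L[...,1])<.05)
c,q=np.cos(p[2]),np.sin(p[2]); W=lambda x,y:(p[0]+c*x-q*y,p[1]+q*x+c*y)
Z=P[...,2]
for nm,lo,hi,x0,x1 in(("jaws",.015,.034,.075,.092),("wing/plate>36",.036,.07,.1,.2)):
    m=k&(Z>lo)&(Z<hi)&(L[...,0]>x0)&(L[...,0]<x1); a=L[m]*1e3
    print(nm,m.sum(),a.min(0).round(1),a.max(0).round(1))
    if nm[0]=="w":
        for b in range(90,190,10):
            g=a[(a[:,0]>b)&(a[:,0]<=b+10)]
            if len(g): print(b,len(g),np.percentile(g[:,1],[2,50,98]).round(1),np.percentile(g[:,0],1).round(1))
    else:
        print("left",np.percentile(a[a[:,1]<0][:,1],[5,95]).round(1),"right",np.percentile(a[a[:,1]>0][:,1],[5,95]).round(1))
for x in(-.142,): goto(*W(x,.0706),.0055,p[2])
print(s["contact_force"],s["width"])
E
python3 near.py w4
```

```text
jaws 868 [ 75.1 -20.2 -24.9] [89.2 18.6 -8.4]
left [-19.  -12.1] right [11.1 17.8]
wing/plate>36 564 [118.1  -4.8 -53.4] [127.4   4.  -29.3]
110 78 [-4.5 -2.5 -0.8] 118.2
120 486 [-4.7 -0.   3.8] 120.2
t 7.72 tcp [0.4575 0.1189 0.0065] yaw -0.1062 j6 1.675 shift [53.8  0.3  1.1] turn -0.0002
[ 0.10526402  0.34121937 -0.66436327] 0.27153391900581536
```

View pics/w4.png

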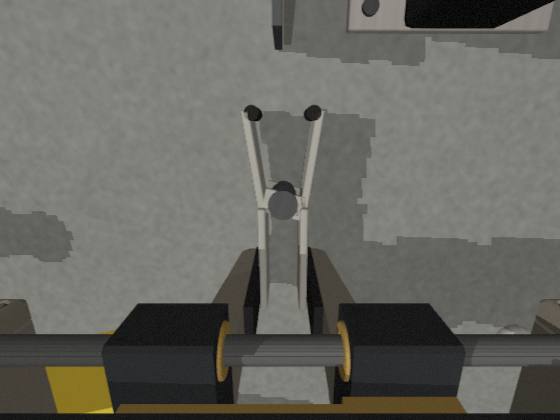

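The wing and plate edge is at (281,45), centred between the open jaws at (253,113) and (313,113), so I'll go straight in.

>>> send_rows:
  moves:
    - [[22,12,0,1,0],[22,24,0,1,0],[22,36,0,1,0],[22,46,0,1,0],[22,54,0,1,0],[22,54,0,1,0],[22,54,0,1,0]]

```text
t: 8.6
eef_pos: [0.5097, 0.1132, 0.0043]
eef_rot: [3.137, -0.167, -0.001]
contact_force: [0.4, -0.3, -1.6]
width: 0.267
finger_force: 30.0
```

```bash
python3 near.py w5
```

```text
jaws 847 [ 75.1 -20.1 -24.9] [ 89.2  18.8 -10.8]
left [-19.  -12.1] right [11.  17.7]
wing/plate>36 1660 [100.   -4.8 -60.3] [120.9   4.  -45.7]
100 742 [-4.5 -0.   3.7] 100.1
110 913 [-4.6 -1.   3.9] 110.1
120 5 [-0.7 -0.7 -0.7] 120.1
t 8.65 tcp [0.5097 0.1132 0.0043] yaw -0.106 j6 1.664 shift [ 1.3  0.2 -1.2] turn -0.0
[ 0.38358679 -0.28431598 -1.60719494] 0.2671292908460869
```

View pics/w5.png

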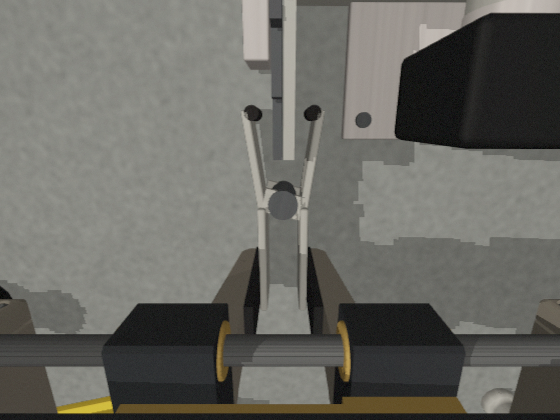

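The plate and wing (272–295, ending at row 160) lie well between the jaws. Release.

>>> send_rows:
  moves:
    - [[30,0,0,0,0],[38,0,0,0,0],[46,0,0,0,0],[54,0,0,0,0],[66,0,0,0,0],[66,0,0,0,0],[66,0,0,0,0]]

```text
t: 9.52
eef_pos: [0.5102, 0.1132, 0.0045]
eef_rot: [-3.137, 0.167, -0.0]
contact_force: [0.1, -0.5, -1.5]
width: 0.716
finger_force: 0.0
```

```bash
python3 near.py w6; python3 -c "
from h import *
p=np.load('fx.npy');c,q=np.cos(p[2]),np.sin(p[2])
x,y=.022,-.01; goto(p[0]+c*x-q*y,p[1]+q*x+c*y,.19,p[2])"
```

```text
jaws 720 [ 75.  -12.5 -24.3] [ 88.3  12.  -10.6]
left [-12.2  -5.2] right [ 5.6 11.7]
wing/plate>36 1599 [100.   -4.1 -59.9] [120.    4.  -45.6]
100 726 [-4.   0.   3.8] 100.1
110 873 [-3.9 -0.3  3.7] 110.2
t 9.57 tcp [0.5102 0.1132 0.0045] yaw -0.1062 j6 1.664 shift [ 0.8  0.2 -1. ] turn -0.0002
[ 0.12591587 -0.48319457 -1.46331325] 0.7162095667409788
t 9.57 tcp [0.5102 0.1132 0.0045] yaw -0.1062 j6 1.664 shift [ 164.8   80.7 -185.5] turn -0.0002
```

View pics/w6.png

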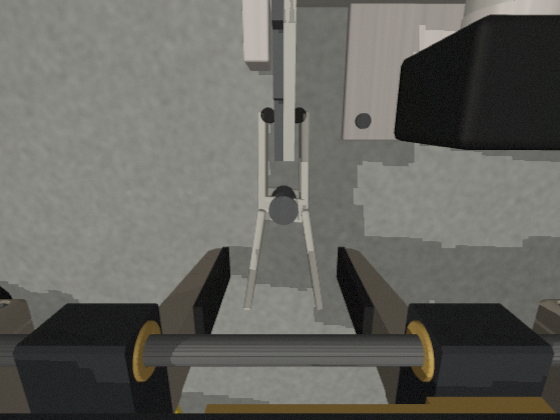

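The clip has shut: jaws at (268,115) and (299,115) pinch plate and wing, with tails free at (248,307) and (319,307). I'll raise and hover to measure the bolt head.

>>> send_rows:
  moves:
    - [[66,0,0,-20,0],[66,0,0,-60,0],[66,0,0,-115,0],[66,10,10,-165,0],[66,45,40,-195,0],[66,80,75,-200,0],[66,82,80.5,-200,0],[66,82,80.5,-200,0],[66,82,80.5,-200,0]]

```text
t: 10.7
eef_pos: [0.5822, 0.0255, 0.2039]
eef_rot: [-3.137, 0.165, 0.002]
contact_force: [0.1, -0.1, 0.4]
width: 0.72
finger_force: 0.0
```

Run:
```python
from h import *
p=np.load('fx.npy');c,q=np.cos(p[2]),np.sin(p[2])
im,d=optics.read_camera("wrist"); cv2.imwrite("pics/w7.png",im); P=cloud("wrist",d)
X=P-np.array([p[0],p[1],0]); F=np.stack([X[...,0]*c+X[...,1]*q,-X[...,0]*q+X[...,1]*c,P[...,2]],-1)[d>0]*1e3
def rep(n,x0,x1,y0,y1,z0,z1):
    m=(F>[x0,y0,z0]).all(1)&(F<[x1,y1,z1]).all(1); a=F[m]; print(n,len(a),np.percentile(a,[2,50,98],axis=0).round(1).tolist()); return a
a=rep("leg",-14,10,-70,60,72,84); print(np.polyfit(a[:,1],a[:,0],1))
a=rep("rail",36,62,-70,45,56,67); print(np.polyfit(a[:,1],a[:,0],1))
a=rep("bolt",5,38,-40,20,40,70)
for lo in range(-28,10,3):
    b=a[(a[:,1]>lo)&(a[:,1]<=lo+3)]
    if len(b): print(lo,len(b),b[:,2].max().round(1),np.median(b[:,0]).round(1))
rep("boltx",5,38,-18,-2,55,70)
for n,z in(("gap",.078),("bolt_head",.05)):
    for r in optics.pinpoint("wrist",n)[:2]:
        w=onz("wrist",r["xy"],z)[:2]-p[:2]; print(n,r,(w@[c,q]*1e3).round(1),(w@[-q,c]*1e3).round(1))
s=im[:200]; cv2.imwrite("pics/w7c.png",cv2.resize(im[0:210,140:420],None,fx=2.8,fy=2.8,interpolation=2))
x,y=.022,-.01; goto(p[0]+c*x-q*y,p[1]+q*x+c*y,.15,p[2])
```

```text
leg 828 [[-6.1, -58.3, 76.9], [-3.1, -3.7, 78.4], [-0.3, 57.5, 80.0]]
[ 0.0043785 -3.008753 ]
rail 1227 [[43.8, -58.4, 60.2], [48.4, -10.3, 62.4], [53.7, 37.0, 64.0]]
[1.61951437e-03 4.86962916e+01]
bolt 643 [[5.3, -23.7, 49.6], [18.8, -10.4, 60.3], [30.2, 2.7, 64.2]]
-25 34 54.1 21.8
-22 61 62.3 20.8
-19 80 63.0 17.9
-16 80 64.5 17.9
-13 81 64.6 17.9
-10 80 64.6 17.9
-7 81 64.9 17.9
-4 79 61.4 17.9
-1 51 58.4 21.7
2 16 55.9 22.2
boltx 428 [[5.3, -17.4, 56.3], [17.9, -9.9, 61.3], [30.2, -2.3, 64.2]]
gap {'xy': [285.2, 119.1], 'confidence': 0.7} 23.4 -10.5
gap {'xy': [216.0, 172.4], 'confidence': 0.68} -26.6 57.3
bolt_head {'xy': [284.2, 118.6], 'confidence': 0.66} 24.5 -9.8
t 10.85 tcp [0.5826 0.0253 0.2043] yaw -0.105 j6 1.512 shift [83.5  1.2 54.3] turn 0.001
```

View pics/w7c.png

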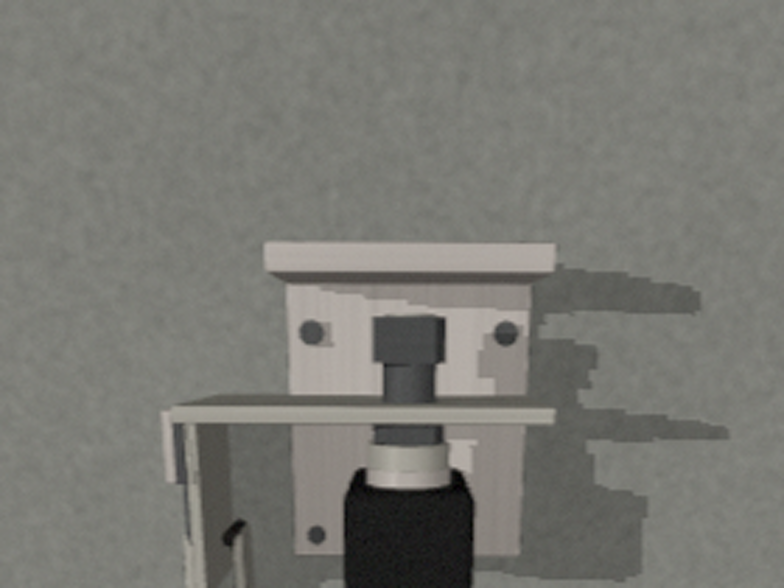

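The bolt head is at about (408,340) in the crop, midway between the leg (row 410) and the rail (row 255). Both gap sides are clear, so I'll go down and pinch.

>>> send_rows:
  moves:
    - [[60,30,1,0,0],[60,65,1.5,10,0.001],[60,83.5,1.6,30,0.001],[60,83.5,1.6,55,0.001],[60,83.5,1.6,80,0.001],[60,83.5,1.6,105,0.001],[60,83.5,1.6,130,0.001],[60,83.5,1.6,150,0.001],[60,83.5,1.6,165,0.001],[60,83.5,1.6,173,0.001],[60,83.5,1.6,173,0.001]]

```text
t: 12.22
eef_pos: [0.6659, 0.014, 0.0312]
eef_rot: [-3.137, 0.168, 0.001]
contact_force: [0.7, -0.2, 0.3]
width: 0.654
finger_force: 0.0
```

Run:
```python
from h import *
p=np.load('fx.npy');c,q=np.cos(p[2]),np.sin(p[2])
x,y=.022,-.0104; goto(p[0]+c*x-q*y,p[1]+q*x+c*y,.0313,p[2]); print(bot.read_state()["contact_force"])
```

```text
t 12.22 tcp [0.6659 0.014  0.0312] yaw -0.1072 j6 1.518 shift [-0.5 -0.9 -0.1] turn -0.0012
[ 0.6997757  -0.18653863  0.3166726 ]
```

>>> send_rows:
  moves:
    - [[45,-0.3,-0.8,0,0],[32,-0.3,-0.8,0,0],[15,-0.3,-0.8,0,0],[15,-0.3,-0.8,0,0],[15,-0.3,-0.8,0,0],[15,-0.3,-0.8,0,0],[15,-0.3,-0.8,0,0],[15,-0.3,-0.8,0,0],[15,-0.3,-0.8,0,0],[15,-0.3,-0.8,0,0]]

```text
t: 13.48
eef_pos: [0.666, 0.0139, 0.0318]
eef_rot: [3.136, -0.169, 0.0]
contact_force: [-1.7, -5.2, 1.8]
width: 0.262
finger_force: 30.0
```

Run:
```python
from h import *
s=bot.read_state(); print(s["t"],s["width"]*92,s["finger_force"],s["contact_force"],s["ft_torque"])
```

```text
13.475 24.093097435670938 29.999490813352168 [-1.65313485 -5.22270219  1.76091747] [-0.85024283  0.20195805 -0.02186063]
```

>>> send_rows:
  moves:
    - [[15,0,0.7,0,0],[15,0,0.7,0,0],[15,0,0.7,0,0],[15,0,0.7,0,0],[15,0,0.7,0,0],[15,0,0.7,0,0],[15,0,0.7,0,0],[15,0,0.7,0,0],[15,0,0.7,0,0],[15,0,0.7,0,0],[15,0,0.7,0,0],[15,0,0.7,0,0]]

```text
t: 14.98
eef_pos: [0.666, 0.0139, 0.0318]
eef_rot: [3.137, -0.168, 0.001]
contact_force: [-1.3, -4.9, 3.7]
width: 0.265
finger_force: 30.0
```

Run:
```python
from h import *
p=np.load('fx.npy');c,q=np.cos(p[2]),np.sin(p[2])
for _ in range(2):
    im,d=optics.read_camera("wrist"); s=bot.read_state(); print(s["t"],s["width"]*92,s["finger_force"],s["contact_force"],s["ft_torque"])
im,d=optics.read_camera("top"); P=cloud("top",d)
X=P-np.array([p[0],p[1],0]); F=np.stack([X[...,0]*c+X[...,1]*q,-X[...,0]*q+X[...,1]*c,P[...,2]],-1)[d>0]*1e3
m=(F>[-165,40,14]).all(1)&(F<[-78,110,36]).all(1); a=F[m]; print("clip",len(a),a.min(0).round(),a.max(0).round())
for r in optics.pinpoint("top","clip")[:2]:
    w=onz("top",r["xy"],0)[:2]-p[:2]; print(r,w@[c,q],w@[-q,c])
```

```text
15.025 24.32140820768417 29.999940097332 [-1.24523517 -5.10365567  3.14771591] [-0.75675623  0.20595951 -0.01536628]
15.075 24.72434792090054 29.999914672225714 [-0.71467105 -4.88848474  4.1083218 ] [-0.70082897  0.1373941  -0.02494727]Traceback (most recent call last):
  File "<stdin>", line 7, in <module>
    return umr_minimum(a, axis, None, out, keepdims, initial, where)
ValueError: zero-size array to reduction operation minimum which has no identity
```

>>> send_rows:
  moves:
    - [[15,0,0,0,0],[15,0,0,0,0],[15,0,0,0,0],[15,0,0,0,0],[15,0,0,0,0],[15,0,0,0,0],[15,0,0,0,0],[15,0,0,0,0],[15,0,0,0,0],[15,0,0,0,0],[15,0,0,0,0],[15,0,0,0,0]]

```text
t: 16.62
eef_pos: [0.666, 0.0139, 0.0318]
eef_rot: [3.137, -0.168, 0.001]
contact_force: [-1.3, -5.0, 3.7]
width: 0.266
finger_force: 30.0
```

Run:
```python
from h import *
p=np.load('fx.npy');c,q=np.cos(p[2]),np.sin(p[2])
a=[]
for _ in range(8):
    im,d=optics.read_camera("scene"); s=bot.read_state(); a.append([s["width"]*92,s["finger_force"],*s["contact_force"],*s["ft_torque"]])
a=np.array(a); print(s["t"],a[:,0].round(2),a.mean(0).round(2),s["eef_pos"],"pad",)
for cam in("scene","top"):
    im,d=optics.read_camera(cam)
    for n in("clip","plate","pin_gauge","loupe","ring_gauge"):
        for r in optics.pinpoint(cam,n)[:2]:
            w=onz(cam,r["xy"],0)[:2]; v=w-p[:2]; print(cam,n,round(r["confidence"],2),w.round(3),"fx",(v@[c,q]).round(3),(v@[-q,c]).round(3))
```

```text
17.025 [24.17 24.39 24.37 24.44 24.23 24.44 24.21 24.17] [ 2.43e+01  3.00e+01 -1.12e+00 -5.23e+00  4.21e+00 -7.40e-01  1.70e-01
 -1.00e-02] [0.66594334 0.01386925 0.03176567] pad
scene clip 0.76 [0.546 0.114] fx -0.107 0.076
scene plate 0.75 [0.606 0.101] fx -0.046 0.069
scene pin_gauge 0.42 [ 0.393 -0.027] fx -0.245 -0.081
scene loupe 0.56 [0.5   0.309] fx -0.174 0.265
scene ring_gauge 0.6 [ 0.653 -0.205] fx 0.033 -0.231
top pin_gauge 0.36 [ 0.377 -0.017] fx -0.262 -0.073
top loupe 0.67 [0.495 0.308] fx -0.179 0.263
top ring_gauge 0.56 [ 0.654 -0.214] fx 0.035 -0.239
```

The opening has held at 24.3 mm for over 3 s, so the head is held on its flats and not turning. The clip is still in place.

```bash
python3 -c "
from workcell import bot
print(bot.sign_off())"
```

```text
the job is handed in; nothing more can be done
None
```

I handed the job in at about 17 s of the 48 s: the clip pinches the plate and wing together on its own, and the gripper is holding the bolt head still at 30 N (the gripper's fixed force, below the suggested 40 N), its opening steady at 24.3 mm for over 3 s.

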